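Move a row of sample tins to the test rack in reverse order

ROBOT

A 6-joint arm with a two-finger parallel gripper is mounted at the origin on the work surface. World frame = base frame: x ahead of the robot, y to its left, z up, the work surface at z = 0. Lengths are in m, angles in rad, forces in N, time in s.
With the tool pointing down it reaches from about 0.225 to 0.875 m from the base axis. Payload 3.4 kg.
Tool frame: the origin (TCP) lies on the centre line of the jaws, within the pads' length; the fingertips stand 17 mm ahead of it and the grasp point (between the pads) lies 2 mm behind it; z points along the fingers, y is the line along which they close (so a half turn about z gives the same grasp; the last joint's range is limited). The gripper opens to 85 mm and grips with 20 to 120 N. Pads are 22 mm wide; open, the fingers measure 114 mm over their backs; the gripper's body (76 mm by 85 mm) begins 54 mm behind the grasp point. The pads swing forward as they close: fully open they stand 13 mm farther back than shut.
Start: joints at [-1.467, 0.276, 1.505, -0, 1.361, -0.121], TCP at [0.128, -0.561, 0.248] pointing down, gripper open.
Joint ranges: [-2.89, 2.89], [-0.75, 2.08], [0.22, 2.7], [-1.18, 4.32], [0.11, 2.71], [-2.7, 2.7]. Speed limits (rad/s): [2.57, 2.57, 3.14, 3.14, 3.14, 3.14].

INTERFACE

Orientations are given as a unit quaternion [w, x, y, z].
In Python, from rig import manip gives the robot as it stands.
- The arm moves only by the tool move_arm, never from a script. Its argument "steps" is one flat list of numbers, 7 for each row, row after row: the turn, a rotation vector about the world's x, y, z normalised to -1 to 1, where 1 is 360 degrees, then the shift along the world's x, y, z normalised to -1 to 1, where 1 is 1 m, then the opening, from -1 (shut) to 1 (fully open). A call has exactly 10 rows; each row is the pose to reach, as a shift and turn from the pose commanded when the call began, turning the shorter way round; what a row does not reach only later rows make up. A row lasts 1/10 s, in which the tool goes at most 50 mm and 8.59 degrees, less where a joint would pass 70% of its speed; a pose out of reach is approached as far as the arm can. A call with a number of a shift or a turn outside -1 to 1 is refused whole. A call with a gripper value outside its range is refused whole. The fingers move at their own pace and stop on an object; "squeeze" is the grip in N (left out, the last holds). Time passes only in rows, so rows that repeat a pose let the fingers close, or fill a call up. It gives the time, the measured TCP pose, the force, the opening and the grip force at its end, in the units of the state.
- manip.get_state(): the state, without advancing time (a new reading comes with each control period).
- manip.get_image(name): name is "scene" or "side" or "wrist"; returns a dict with "pixels" (384x512x3 uint8, blue, green, red), "fx", "fy", "cx", "cy" (pixels), "R" (3x3) and "t" (3): a world point X has camera coordinates R X + t. Camera axes: x right, y down, z forward; pixel columns grow to the right and rows downward; lengths in m; the calibration is good to about 2 mm. A picture is of the moment at which its call begins. There is no depth.
- manip.sign_off(): hands the job in; it is judged then, once.
The state is a dict: "clock": time; "qpos": joint angles; "qd": joint speeds; "effort": joint torques, N m; "position": TCP position; "ee_rot": TCP orientation; "contact_force": force on the tool from outside, world axes, zero at the start; "moment": the same for the moment, N m; "width": finger opening in m; "gripper_force": force on a finger pad.
Only numpy, scipy, OpenCV 4.12 (cv2) and the standard library are available. Lean on these libraries where they do the work, as an engineer would, in place of code of your own. Each camera call takes 0.05 s, during which the arm holds its last target. There are 200 camera calls.

TASK

Move the four lidded sample tins from the dark grey metal rack into the empty white rack, one tin to a bay, in reverse order: the tin that stood at the left end of the metal rack goes into the bay at the right end of the white rack, the second from the left goes second from the right, and so on (the coloured mats keep showing the first order). Set each tin down upright on the floor of its bay; do not drop, throw or tip over any tin.

Things in the scene. Friction and masses are not known exactly. Their poses are not given: they have to be found in the camera images.
- source_rack: dark grey metal rack holding the tins at the start: fixed tray 76 x 292 mm, four 68 mm square bays in a row along its y axis, centres at y = +108, +36, -36, -108 mm, x = 0. Floor top 4 mm, walls (4 mm thick) 14 mm above the table. Origin: centre of underside, on the table. Turned up to 0.2 rad (+y end on the robot's left); may be the nearer or the farther rack.
- target_rack: white plastic rack, empty at the start, fixed, same shape as the metal one: four 68 mm square bays in a row along its y axis, centres at y = +108, +36, -36, -108 mm, x = 0; bare floor top 4 mm, walls 14 mm above the table. Origin: centre of underside, on the table. Turned up to 0.2 rad (+y end on the robot's left).
- tin_red: loose sample tin with a red lid: an upright steel cylinder 44 mm in diameter and 50 mm tall (the lid is the top 13 mm, same diameter), about 0.15 kg. Origin: centre of its underside; z points up. It starts upright on the mat of its own colour, within 6 mm of the mat's centre.
- tin_yellow: loose sample tin with a yellow lid: an upright steel cylinder 44 mm in diameter and 50 mm tall (the lid is the top 13 mm, same diameter), about 0.15 kg. Origin: centre of its underside; z points up. It starts upright on the mat of its own colour, within 6 mm of the mat's centre.
- tin_green: loose sample tin with a green lid: an upright steel cylinder 44 mm in diameter and 50 mm tall (the lid is the top 13 mm, same diameter), about 0.15 kg. Origin: centre of its underside; z points up. It starts upright on the mat of its own colour, within 6 mm of the mat's centre.
- tin_blue: loose sample tin with a blue lid: an upright steel cylinder 44 mm in diameter and 50 mm tall (the lid is the top 13 mm, same diameter), about 0.15 kg. Origin: centre of its underside; z points up. It starts upright on the mat of its own colour, within 6 mm of the mat's centre.
- mat_red: red square mat 64 x 64 x 3 mm, fixed on the floor of one bay of the metal rack; its top is 7 mm above the table. It marks where the red-lidded tin stood at the start and stays there, so the row of mats keeps showing the first order. Origin: centre of its underside.
- mat_yellow: yellow square mat 64 x 64 x 3 mm, fixed on the floor of one bay of the metal rack; its top is 7 mm above the table. It marks where the yellow-lidded tin stood at the start and stays there, so the row of mats keeps showing the first order. Origin: centre of its underside.
- mat_green: green square mat 64 x 64 x 3 mm, fixed on the floor of one bay of the metal rack; its top is 7 mm above the table. It marks where the green-lidded tin stood at the start and stays there, so the row of mats keeps showing the first order. Origin: centre of its underside.
- mat_blue: blue square mat 64 x 64 x 3 mm, fixed on the floor of one bay of the metal rack; its top is 7 mm above the table. It marks where the blue-lidded tin stood at the start and stays there, so the row of mats keeps showing the first order. Origin: centre of its underside.

How it is judged:
By the outcome, as a careful person would: the job done as asked, in the order asked, and still so for the second after the job is handed in, with the robot touching nothing.
It also fails if it takes over 112 s, if anything falls off the work surface, if the arm or the gripper's body presses on something with over 40 N, if the wrist force passes 120 N, or if a joint passes its speed limit or range.

## Working session

There is one attempt and no reset: what is moved stays moved. The work goes in short steps, Python scripts to look and compute and a tool call to move; the robot and the scene stay as the last step left them, time stands still between calls to the robot, and variables do not carry over. Pictures are saved under pics/ and viewed, at most 14 in all, crops included, and the job is handed in when it is done.

Besides the shell and the picture viewer there is one more tool, called by a JSON object that holds its "fn" and its "kwargs". move_arm: Moves the arm, as the interface text tells. Scaled input: -1 to 1 covers 1 m each way for a shift and 360 degrees each way for a turn. Its arguments: {"type":"object","properties":{"steps":{"type":"array"},"squeeze":{"type":"number"}},"required":["steps"]}

```bash
mkdir -p pics; ls; python3 - <<'E'
from rig import manip
import cv2
for n in("scene","side"):
    d=manip.get_image(n); cv2.imwrite(f"pics/{n}0.png",d["pixels"]); print(n,d["R"],d["t"],d["fx"])
print(manip.get_state())
E
```

```text
pics
scene [[ 0.82312601  0.56776878  0.01010814]
 [ 0.33367853 -0.46919591 -0.81762695]
 [-0.45948036  0.67638288 -0.57565961]] [-0.44778693 -0.14758326  0.92886902] 349.0941678116558
side [[-0.70060872 -0.71317858 -0.02288552]
 [-0.40369463  0.42261794 -0.81143374]
 [ 0.58836899 -0.55925879 -0.58399618]] [0.37386485 0.26142976 0.46579167] 480.00871505840456
{'clock': 0.1, 'qpos': array([-1.46696572e+00,  2.76551382e-01,  1.50601559e+00, -2.52321290e-06,
        1.36066339e+00, -1.21003803e-01]), 'qd': array([ 1.27950587e-03, -1.01419752e-03, -2.89051319e-03,  6.01741373e-05,
        9.34641719e-04,  1.01917901e-03]), 'effort': array([ 1.01558358e-03, -4.17699873e+01, -2.46404099e+01, -2.00535028e-04,
        5.80925698e-03, -4.44445931e-06]), 'position': array([ 0.12813999, -0.56009665,  0.24751136]), 'ee_rot': array([-8.18832064e-04,  9.93687475e-01,  1.12180799e-01,  5.79746881e-06]), 'contact_force': array([-0.37748394, -0.24961467,  0.86755863]), 'moment': array([ 0.00210081,  0.00119238, -0.02604873]), 'gripper_force': 0.0, 'width': 0.08561444179954034}
```

View pics/scene0.png

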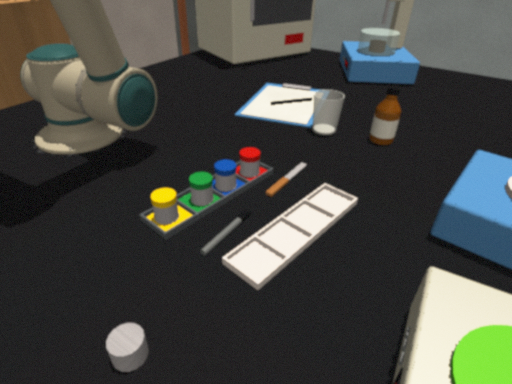

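View pics/side0.png

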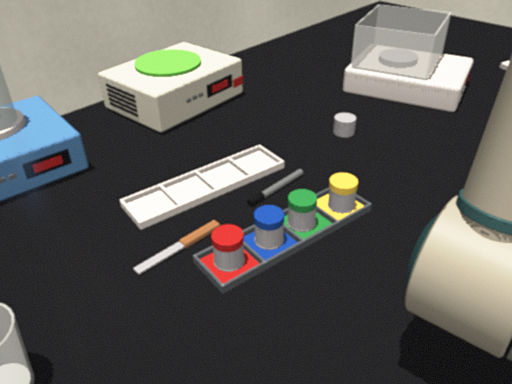

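```bash
cat > h.py <<'E'
import numpy as np, cv2
from rig import manip
HUE={'red':[(0,6),(174,180)],'yellow':[(22,35)],'green':[(55,85)],'blue':[(100,125)]}
def ray(d,u,v,z):
    R,t=np.array(d["R"]),np.array(d["t"]); C=-R.T@t
    w=R.T@np.array([(u-d["cx"])/d["fx"],(v-d["cy"])/d["fy"],1]); return C+w*(z-C[2])/w[2]
def proj(d,X):
    c=np.array(d["R"])@X+np.array(d["t"]); return d["fx"]*c[0]/c[2]+d["cx"],d["fy"]*c[1]/c[2]+d["cy"]
def blobs(d,c,amin=60):
    h=cv2.cvtColor(d["pixels"],cv2.COLOR_BGR2HSV); m=0
    for a,b in HUE[c]: m=m|cv2.inRange(h,(a,130,60),(b,255,255))
    n,_,s,ce=cv2.connectedComponentsWithStats(m)
    return [(s[i,4],ce[i],s[i,:4]) for i in range(1,n) if s[i,4]>=amin]
def white(d,amin=300):
    h=cv2.cvtColor(d["pixels"],cv2.COLOR_BGR2HSV); m=cv2.inRange(h,(0,0,130),(180,60,255))
    cs,_=cv2.findContours(m,cv2.RETR_EXTERNAL,cv2.CHAIN_APPROX_NONE)
    return [c for c in cs if cv2.contourArea(c)>amin]
E
python3 - <<'E'
from h import *
np.set_printoptions(precision=4,suppress=True)
for n in("scene","side"):
    d=manip.get_image(n); print(n,"C",-np.array(d["R"]).T@d["t"])
    for c in HUE:
        for a,ce,s in blobs(d,c): print(c,a,ce,s,ray(d,*ce,.0505)[:2])
    for c in white(d):
        P=np.float32([ray(d,*p[0],.010)[:2] for p in c]); r=cv2.minAreaRect(P)
        if .2<max(r[1])<.4: print("W",c.reshape(-1,2).mean(0),r,cv2.boxPoints(r))
d=manip.get_image("wrist"); cv2.imwrite("pics/w0.png",d["pixels"])
s=manip.get_state()
print(d["R"],d["t"],-np.array(d["R"]).T@d["t"]-s["position"],d["fx"])
E
```

```text
scene C [ 0.8446 -0.4433  0.4186]
red 165 [293.5879  38.1818] [285  33  18  11] [0.0038 1.1623]
red 303 [249.5512 153.5644] [239 146  23  16] [0.4745 0.1025]
yellow 487 [163.1047 196.6715] [149 186  28  22] [ 0.4382 -0.1158]
yellow 345 [171.942  218.2116] [146 205  47  26] [ 0.4936 -0.1497]
green 365 [200.2329 179.4438] [188 171  25  18] [ 0.4551 -0.0355]
green 165 [190.0727 202.2848] [179 193  27  19] [ 0.4884 -0.1004]
blue 1994 [379.9117  66.0928] [343  42  76  42] [0.4928 0.9382]
blue 6082 [479.6429 208.5801] [432 150  80 119] [0.9062 0.1741]
blue 321 [224.4673 166.5109] [213 158  24  18] [0.4635 0.0288]
W [451.0728 325.5499] ((0.9274221658706665, -0.06682965904474258), (0.11124572157859802, 0.20997528731822968), 4.59382963180542) [[ 0.8636  0.0334]
 [ 0.8804 -0.1759]
 [ 0.9913 -0.167 ]
 [ 0.9745  0.0423]]
W [288.9827 233.4429] ((0.6499972343444824, -0.002959534525871277), (0.3048032820224762, 0.08365851640701294), 81.35247802734375) [[ 0.5857 -0.1473]
 [ 0.6684 -0.1599]
 [ 0.7143  0.1414]
 [ 0.6316  0.154 ]]
W [297.3216 107.5922] ((0.37396907806396484, 0.5131786465644836), (0.278
[... 718 characters left out ...]
 -0.0089]
blue 656 [268.3369 216.4253] [253 204  32  26] [0.4703 0.0231]
blue 461 [268.59   245.2039] [244 232  53  28] [0.4274 0.0674]
W [467.6675 271.8046] ((0.24743196368217468, -0.14834733307361603), (0.12424763292074203, 0.27477777004241943), 21.84259605407715) [[ 0.1387 -0.0439]
 [ 0.2409 -0.299 ]
 [ 0.3562 -0.2528]
 [ 0.254   0.0023]]
W [201.1374 184.3655] ((0.6513235569000244, -0.009229525923728943), (0.30236679315567017, 0.09484729915857315), 81.41390991210938) [[ 0.5819 -0.1516]
 [ 0.6756 -0.1658]
 [ 0.7208  0.1332]
 [ 0.627   0.1473]]
[[ 0.2241 -0.9746 -0.0014]
 [-0.9404 -0.2166  0.2624]
 [-0.256  -0.0575 -0.965 ]] [-0.5735 -0.0345  0.3781] [0.0647 0.0157 0.1252] 308.0914899792997
```

{"fn": "move_arm", "kwargs": {"steps": [0, 0, 0.189, 0.312, 0.442, 0, 1, 0, 0, 0.189, 0.312, 0.442, 0, 1, 0, 0, 0.189, 0.312, 0.442, 0, 1, 0, 0, 0.189, 0.312, 0.442, 0, 1, 0, 0, 0.189, 0.312, 0.442, 0, 1, 0, 0, 0.189, 0.312, 0.442, 0, 1, 0, 0, 0.189, 0.312, 0.442, 0, 1, 0, 0, 0.189, 0.312, 0.442, 0, 1, 0, 0, 0.189, 0.312, 0.442, 0, 1, 0, 0, 0.189, 0.312, 0.442, 0, 1], "squeeze": 30}}

```text
clock: 1.25
position: [0.4173, -0.1502, 0.2486]
ee_rot: [0.001, 0.761, 0.649, 0.0]
contact_force: [0.5, -0.7, 0.3]
width: 0.0853
gripper_force: 0.0
```

{"fn": "move_arm", "kwargs": {"steps": [0, 0, 0, 0.023, 0.032, 0, 1, 0, 0, 0, 0.023, 0.032, 0, 1, 0, 0, 0, 0.023, 0.032, 0, 1, 0, 0, 0, 0.023, 0.032, 0, 1, 0, 0, 0, 0.023, 0.032, 0, 1, 0, 0, 0, 0.023, 0.032, 0, 1, 0, 0, 0, 0.023, 0.032, 0, 1, 0, 0, 0, 0.023, 0.032, 0, 1, 0, 0, 0, 0.023, 0.032, 0, 1, 0, 0, 0, 0.023, 0.032, 0, 1]}}

```text
clock: 2.25
position: [0.4395, -0.1202, 0.2483]
ee_rot: [0.0, 0.761, 0.649, 0.0]
contact_force: [1.0, 0.3, -0.4]
width: 0.0855
gripper_force: 0.0
```

```bash
python3 - <<'E'
from h import *
np.set_printoptions(precision=4,suppress=True)
d=manip.get_image("wrist"); cv2.imwrite("pics/w1.png",d["pixels"])
print(manip.get_state()["position"],-np.array(d["R"]).T@d["t"])
for c in HUE:
    for a,ce,s in blobs(d,c): print(c,a,ce,s,"lid",ray(d,*ce,.0505)[:2],"mat",ray(d,*ce,.007)[:2])
for c in white(d):
    P=np.float32([ray(d,*p[0],.012)[:2] for p in c]); r=cv2.minAreaRect(P); print("W",c.reshape(-1,2).mean(0),r)
E
```

```text
[ 0.4395 -0.1201  0.2483] [ 0.45   -0.0537  0.3737]
yellow 2892 [265.2759 161.1079] [238 133  55  60] lid [ 0.4466 -0.1081] mat [ 0.4461 -0.1154]
green 3208 [264.0483  96.2706] [236  66  57  61] lid [ 0.4554 -0.043 ] mat [ 0.4561 -0.0416]
blue 3216 [262.3738  27.8013] [233   0  60  61] lid [0.4634 0.0186] mat [0.4652 0.0283]
W [438.2237  74.7361] ((0.6437777876853943, -0.06376703083515167), (0.17658387124538422, 0.07804274559020996), 81.40081024169922)
W [264.0723  84.0768] ((0.4565798044204712, -0.0372081995010376), (0.18394382297992706, 0.07563646137714386), 82.22757720947266)
```

View pics/w1.png

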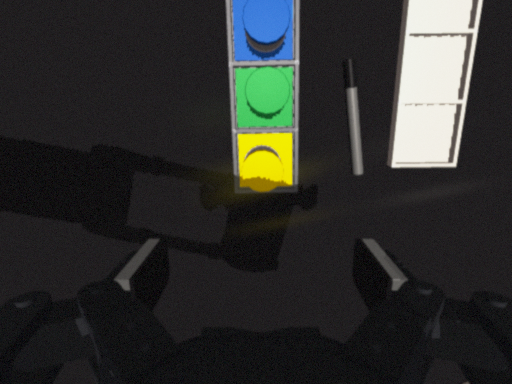

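```bash
python3 - <<'E'
from h import *
np.set_printoptions(precision=4,suppress=True)
d=manip.get_image("wrist")
g=cv2.cvtColor(d["pixels"],cv2.COLOR_BGR2GRAY)
for n,(u,v) in dict(yellow=(263,172),green=(267,90),blue=(266,18)).items(): print(n,ray(d,u,v,.057))
print(cv2.HoughCircles(cv2.medianBlur(g,3),cv2.HOUGH_GRADIENT,1,40,param1=60,param2=14,minRadius=19,maxRadius=27))
E
```

```text
yellow [ 0.4425 -0.1179  0.057 ]
green [ 0.459  -0.0379  0.057 ]
blue [0.4677 0.0248 0.057 ]
[[[272.5  90.5  26.4]
  [266.5  18.5  23. ]
  [261.5 170.5  20.7]]]
```

{"fn": "move_arm", "kwargs": {"steps": [0, 0, 0, 0.002, 0.002, -0.05, 1, 0, 0, 0, 0.002, 0.002, -0.1, 1, 0, 0, 0, 0.002, 0.002, -0.14, 1, 0, 0, 0, 0.002, 0.002, -0.175, 1, 0, 0, 0, 0.002, 0.002, -0.2, 1, 0, 0, 0, 0.002, 0.002, -0.208, 1, 0, 0, 0, 0.002, 0.002, -0.208, 1, 0, 0, 0, 0.002, 0.002, -0.208, -0.4, 0, 0, 0, 0.002, 0.002, -0.208, -0.6, 0, 0, 0, 0.002, 0.002, -0.208, -0.6], "squeeze": 30}}

```text
clock: 3.35
position: [0.4423, -0.1184, 0.0416]
ee_rot: [0.001, 0.761, 0.649, 0.001]
contact_force: [-0.6, -0.2, 1.1]
width: 0.0441
gripper_force: 0.4
```

{"fn": "move_arm", "kwargs": {"steps": [0, 0, 0, 0, 0, 0, -0.6, 0, 0, 0, 0, 0, 0, -0.6, 0, 0, 0, 0, 0, 0, -0.6, 0, 0, 0, 0, 0, 0.01, -0.6, 0, 0, 0, 0, 0, 0.02, -0.6, 0, 0, 0, 0, 0, 0.04, -0.6, 0, 0, 0, 0, 0, 0.06, -0.6, 0, 0, 0, 0, 0, 0.08, -0.6, 0, 0, 0, 0, 0, 0.08, -0.6, 0, 0, 0, 0, 0, 0.08, -0.6]}}

```text
clock: 4.35
position: [0.4415, -0.1181, 0.1206]
ee_rot: [0.001, 0.761, 0.649, 0.0]
contact_force: [0.6, 0.4, -2.3]
width: 0.043
gripper_force: 31.3
```

{"fn": "move_arm", "kwargs": {"steps": [0, 0, 0, 0.02, 0.019, 0, -0.6, 0, 0, 0, 0.05, 0.048, 0, -0.6, 0, 0, 0, 0.085, 0.082, 0, -0.6, 0, 0, 0, 0.12, 0.116, 0, -0.6, 0, 0, 0, 0.155, 0.149, 0, -0.6, 0, 0, 0, 0.19, 0.183, 0, -0.6, 0, 0, 0, 0.215, 0.207, 0, -0.6, 0, 0, 0, 0.226, 0.218, 0, -0.6, 0, 0, 0, 0.226, 0.218, 0, -0.6, 0, 0, 0, 0.226, 0.218, 0, -0.6]}}

```text
clock: 5.35
position: [0.666, 0.0997, 0.1184]
ee_rot: [-0.001, 0.761, 0.649, -0.002]
contact_force: [-0.3, 1.1, -2.9]
width: 0.0432
gripper_force: 31.3
```

```bash
python3 - <<'E'
from h import *
d=manip.get_image("wrist"); cv2.imwrite("pics/w2.png",d["pixels"])
print(manip.get_state()["position"])
R=[.6515,-.0065];
for k in(.108,.036,-.036,-.108):print([np.round(proj(d,np.array([R[0]+.151*k+sx*.034*.9885-sy*-.034*.151,R[1]+.9885*k-sx*.034*.151+sy*.034*.9885,.004]))) for sx,sy in((1,1),(1,-1),(-1,-1),(-1,1))])
for c in white(d):
    P=np.float32([ray(d,*p[0],.012)[:2] for p in c]); r=cv2.minAreaRect(P); print("W",c.reshape(-1,2).mean(0),r)
E
```

```text
[0.66587588 0.09919319 0.11885628]
[array([307., 151.]), array([304., 232.]), array([223., 232.]), array([219., 151.])]
[array([304., 237.]), array([301., 307.]), array([226., 307.]), array([223., 237.])]
[array([301., 311.]), array([299., 372.]), array([228., 372.]), array([226., 311.])]
[array([299., 375.]), array([297., 429.]), array([231., 429.]), array([228., 375.])]
W [265.80645161 322.38709677] ((0.651423454284668, -0.011663537472486496), (0.02746952325105667, 0.07859988510608673), 87.10592651367188)
W [ 40.68548387 301.73387097] ((0.4611763060092926, 0.03511376306414604), (0.056254833936691284, 0.021603552624583244), 25.194622039794922)
W [198.16326531 250.3877551 ] ((0.6069210767745972, 0.06288950145244598), (0.040675535798072815, 0.011748737655580044), 63.28642654418945)
W [ 35.38308458 233.90049751] ((0.48154592514038086, 0.09756305813789368), (0.04332313314080238, 0.04622987285256386), 14.783228874206543)
W [ 49.73228346 203.69685039] ((0.4879416823387146, 0.10870538651943207), (0.05476333945989609, 0.05234939604997635), 82.31993865966797)
W [271.47940075 199.17228464] ((0.6673884987831116, 0.08546678721904755), (0.09496290981769562, 0.12289024889469147), 3.494244337081909)
W [107.41365462 134.75903614] ((0.560759961605072, 0.1631021499633789), (0.079200379550457, 0.01678246259689331), 88.56787872314453)
```

View pics/w2.png

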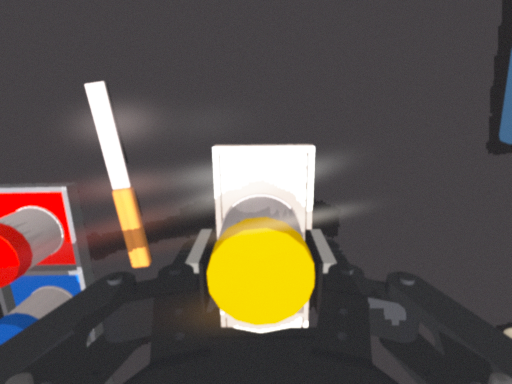

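{"fn": "move_arm", "kwargs": {"steps": [0, 0, 0, 0.002, 0, -0.02, -0.6, 0, 0, 0, 0.002, 0, -0.045, -0.6, 0, 0, 0, 0.002, 0, -0.06, -0.6, 0, 0, 0, 0.002, 0, -0.068, -0.6, 0, 0, 0, 0.002, 0, -0.072, -0.6, 0, 0, 0, 0.002, 0, -0.075, -0.6, 0, 0, 0, 0.002, 0, -0.077, -0.6, 0, 0, 0, 0.002, 0, -0.079, -0.6, 0, 0, 0, 0.002, 0, -0.079, -0.6, 0, 0, 0, 0.002, 0, -0.079, -0.6]}}

```text
clock: 6.4
position: [0.6697, 0.1, 0.0417]
ee_rot: [0.0, 0.761, 0.649, 0.0]
contact_force: [0.7, 0.2, -1.9]
width: 0.043
gripper_force: 31.3
```

{"fn": "move_arm", "kwargs": {"steps": [0, 0, 0, 0, 0, -0.0005, -0.6, 0, 0, 0, 0, 0, -0.001, -0.6, 0, 0, 0, 0, 0, -0.0015, -0.6, 0, 0, 0, 0, 0, -0.002, -0.6, 0, 0, 0, 0, 0, -0.0025, -0.6, 0, 0, 0, 0, 0, -0.003, -0.6, 0, 0, 0, 0, 0, -0.003, -0.6, 0, 0, 0, 0, 0, -0.003, -0.6, 0, 0, 0, 0, 0, -0.003, -0.6, 0, 0, 0, 0, 0, -0.003, -0.6]}}

```text
clock: 7.4
position: [0.6695, 0.1, 0.0387]
ee_rot: [0.0, 0.761, 0.649, 0.0]
contact_force: [-2.7, -0.3, 2.9]
width: 0.043
gripper_force: 31.7
```

{"fn": "move_arm", "kwargs": {"steps": [0, 0, 0, 0, 0, 0, 0.3, 0, 0, 0, 0, 0, 0, 1, 0, 0, 0, 0, 0, 0, 1, 0, 0, 0, 0, 0, 0, 1, 0, 0, 0, 0, 0, 0, 1, 0, 0, 0, 0, 0, 0.01, 1, 0, 0, 0, 0, 0, 0.03, 1, 0, 0, 0, 0, 0, 0.06, 1, 0, 0, 0, 0, 0, 0.082, 1, 0, 0, 0, 0, 0, 0.082, 1]}}

```text
clock: 8.4
position: [0.6722, 0.1001, 0.1251]
ee_rot: [0.003, 0.761, 0.649, 0.004]
contact_force: [0.5, 0.4, 0.7]
width: 0.0854
gripper_force: 0.0
```

{"fn": "move_arm", "kwargs": {"steps": [0, 0, 0, -0.02, -0.013, 0, 1, 0, 0, 0, -0.06, -0.039, 0, 1, 0, 0, 0, -0.1, -0.065, 0, 1, 0, 0, 0, -0.14, -0.092, 0, 1, 0, 0, 0, -0.18, -0.118, 0, 1, 0, 0, 0, -0.205, -0.134, 0, 1, 0, 0, 0, -0.211, -0.138, 0, 1, 0, 0, 0, -0.211, -0.138, 0, 1, 0, 0, 0, -0.211, -0.138, 0, 1, 0, 0, 0, -0.211, -0.138, 0, 1]}}

```text
clock: 9.4
position: [0.4601, -0.0377, 0.1203]
ee_rot: [0.0, 0.761, 0.649, 0.0]
contact_force: [0.2, 0.0, 0.0]
width: 0.0853
gripper_force: 0.0
```

```bash
python3 - <<'E'
from h import *
a=manip.get_image("scene")["pixels"]; b=manip.get_image("wrist")
cv2.imwrite("pics/s3.png",np.hstack([cv2.resize(a[140:310,130:380],None,fx=1.6,fy=1.6),cv2.resize(b["pixels"],(362,272))]))
print(manip.get_state()["position"], proj(b,np.array([.459,-.038,.057])))
E
```

```text
[ 0.45963667 -0.03762585  0.12019362] (np.float64(259.1785625879138), np.float64(216.41509083427331))
```

View pics/s3.png

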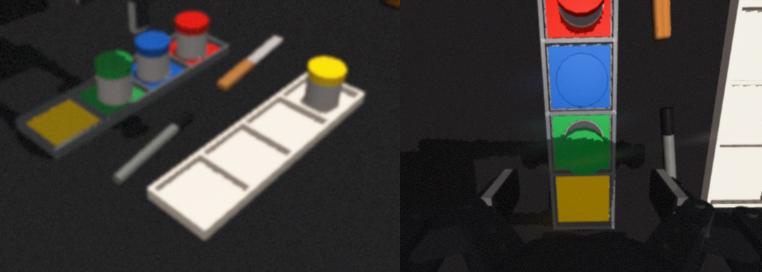

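The yellow tin stands upright in the far-left bay of the white rack, and the green tin is under the gripper.

{"fn": "move_arm", "kwargs": {"steps": [0, 0, 0, 0, 0, -0.03, 1, 0, 0, 0, 0, 0, -0.06, 1, 0, 0, 0, 0, 0, -0.074, 1, 0, 0, 0, 0, 0, -0.08, 1, 0, 0, 0, 0, 0, -0.08, 1, 0, 0, 0, 0, 0, -0.08, -0.4, 0, 0, 0, 0, 0, -0.08, -0.6, 0, 0, 0, 0, 0, -0.08, -0.6, 0, 0, 0, 0, 0, -0.08, -0.6, 0, 0, 0, 0, 0, -0.08, -0.6]}}

```text
clock: 10.5
position: [0.4591, -0.0382, 0.0412]
ee_rot: [0.001, 0.761, 0.649, 0.001]
contact_force: [-0.4, -0.3, 6.7]
width: 0.043
gripper_force: 30.3
```

{"fn": "move_arm", "kwargs": {"steps": [0, 0, 0, 0, 0, 0, -0.6, 0, 0, 0, 0, 0, 0, -0.6, 0, 0, 0, 0, 0, 0.01, -0.6, 0, 0, 0, 0, 0, 0.02, -0.6, 0, 0, 0, 0, 0, 0.04, -0.6, 0, 0, 0, 0, 0, 0.06, -0.6, 0, 0, 0, 0, 0, 0.08, -0.6, 0, 0, 0, 0, 0, 0.08, -0.6, 0, 0, 0, 0, 0, 0.08, -0.6, 0, 0, 0, 0, 0, 0.08, -0.6]}}

```text
clock: 11.5
position: [0.4576, -0.0379, 0.1195]
ee_rot: [-0.001, 0.761, 0.649, -0.001]
contact_force: [-0.5, 0.5, -1.8]
width: 0.0431
gripper_force: 31.0
```

{"fn": "move_arm", "kwargs": {"steps": [0, 0, 0, 0.02, 0.007, 0, -0.6, 0, 0, 0, 0.05, 0.017, 0, -0.6, 0, 0, 0, 0.09, 0.03, 0, -0.6, 0, 0, 0, 0.13, 0.044, 0, -0.6, 0, 0, 0, 0.17, 0.058, 0, -0.6, 0, 0, 0, 0.19, 0.064, 0, -0.6, 0, 0, 0, 0.198, 0.067, 0, -0.6, 0, 0, 0, 0.198, 0.067, 0, -0.6, 0, 0, 0, 0.198, 0.067, 0, -0.6, 0, 0, 0, 0.198, 0.067, 0, -0.6]}}

```text
clock: 12.5
position: [0.6548, 0.0285, 0.1201]
ee_rot: [-0.001, 0.761, 0.649, -0.001]
contact_force: [-0.1, 0.1, -1.1]
width: 0.0434
gripper_force: 31.1
```

{"fn": "move_arm", "kwargs": {"steps": [0, 0, 0, 0, 0, -0.02, -0.6, 0, 0, 0, 0, 0, -0.045, -0.6, 0, 0, 0, 0, 0, -0.06, -0.6, 0, 0, 0, 0, 0, -0.068, -0.6, 0, 0, 0, 0, 0, -0.073, -0.6, 0, 0, 0, 0, 0, -0.077, -0.6, 0, 0, 0, 0, 0, -0.079, -0.6, 0, 0, 0, 0, 0, -0.079, -0.6, 0, 0, 0, 0, 0, -0.079, -0.6, 0, 0, 0, 0, 0, -0.079, -0.6]}}

```text
clock: 13.5
position: [0.6568, 0.0289, 0.0418]
ee_rot: [0.0, 0.761, 0.649, 0.0]
contact_force: [-0.4, -0.6, -0.6]
width: 0.0435
gripper_force: 31.1
```

{"fn": "move_arm", "kwargs": {"steps": [0, 0, 0, 0, 0, -0.0005, -0.6, 0, 0, 0, 0, 0, -0.001, -0.6, 0, 0, 0, 0, 0, -0.0015, -0.6, 0, 0, 0, 0, 0, -0.002, -0.6, 0, 0, 0, 0, 0, -0.0025, -0.6, 0, 0, 0, 0, 0, -0.003, -0.6, 0, 0, 0, 0, 0, -0.003, -0.6, 0, 0, 0, 0, 0, -0.003, -0.6, 0, 0, 0, 0, 0, -0.003, -0.6, 0, 0, 0, 0, 0, -0.003, -0.6]}}

```text
clock: 14.5
position: [0.6565, 0.0289, 0.0384]
ee_rot: [0.0, 0.761, 0.649, 0.0]
contact_force: [-0.3, -0.3, -1.6]
width: 0.0431
gripper_force: 31.2
```

{"fn": "move_arm", "kwargs": {"steps": [0, 0, 0, 0, 0, -0.0003, -0.6, 0, 0, 0, 0, 0, -0.0006, -0.6, 0, 0, 0, 0, 0, -0.0009, -0.6, 0, 0, 0, 0, 0, -0.0012, -0.6, 0, 0, 0, 0, 0, -0.0012, -0.6, 0, 0, 0, 0, 0, -0.0012, -0.6, 0, 0, 0, 0, 0, -0.0012, -0.6, 0, 0, 0, 0, 0, -0.0012, -0.6, 0, 0, 0, 0, 0, -0.0012, -0.6, 0, 0, 0, 0, 0, -0.0012, -0.6]}}

```text
clock: 15.5
position: [0.6565, 0.0289, 0.0383]
ee_rot: [0.0, 0.761, 0.649, 0.0]
contact_force: [-2.8, -0.1, 6.5]
width: 0.0433
gripper_force: 31.8
```

{"fn": "move_arm", "kwargs": {"steps": [0, 0, 0, 0, 0, 0, 0.3, 0, 0, 0, 0, 0, 0, 1, 0, 0, 0, 0, 0, 0, 1, 0, 0, 0, 0, 0, 0, 1, 0, 0, 0, 0, 0, 0, 1, 0, 0, 0, 0, 0, 0.01, 1, 0, 0, 0, 0, 0, 0.03, 1, 0, 0, 0, 0, 0, 0.06, 1, 0, 0, 0, 0, 0, 0.083, 1, 0, 0, 0, 0, 0, 0.083, 1]}}

```text
clock: 16.5
position: [0.6593, 0.0288, 0.1249]
ee_rot: [0.003, 0.761, 0.649, 0.003]
contact_force: [0.2, 0.2, 0.4]
width: 0.0855
gripper_force: 0.0
```

{"fn": "move_arm", "kwargs": {"steps": [0, 0, 0, -0.02, 0, 0, 1, 0, 0, 0, -0.06, -0.001, 0, 1, 0, 0, 0, -0.1, -0.002, 0, 1, 0, 0, 0, -0.14, -0.003, 0, 1, 0, 0, 0, -0.17, -0.004, 0, 1, 0, 0, 0, -0.185, -0.004, 0, 1, 0, 0, 0, -0.189, -0.004, 0, 1, 0, 0, 0, -0.189, -0.004, 0, 1, 0, 0, 0, -0.189, -0.004, 0, 1, 0, 0, 0, -0.189, -0.004, 0, 1]}}

```text
clock: 17.5
position: [0.4688, 0.0248, 0.1201]
ee_rot: [0.0, 0.761, 0.649, 0.0]
contact_force: [-0.4, -0.5, 1.0]
width: 0.0854
gripper_force: 0.0
```

```bash
python3 - <<'E'
from h import *
np.set_printoptions(precision=4,suppress=True)
b=manip.get_image("wrist"); print(manip.get_state()["position"])
for n in("scene","side"):
    d=manip.get_image(n)
    for c in HUE:
        for a,ce,s in blobs(d,c,150): 
            p=ray(d,*ce,.0505)[:2]
            if .3<p[0]<.75 and abs(p[1])<.2: print(n,c,a,p)
E
```

```text
[0.4687 0.0248 0.12  ]
scene red 302 [0.4749 0.1024]
scene yellow 411 [0.6699 0.1001]
scene yellow 736 [ 0.4846 -0.1489]
scene green 512 [ 0.4941 -0.0841]
scene green 402 [0.6558 0.027 ]
scene blue 307 [0.4644 0.0285]
side red 761 [0.4803 0.0958]
side red 590 [0.4367 0.1324]
side yellow 380 [0.6667 0.1025]
side yellow 591 [ 0.4163 -0.0685]
side green 424 [0.6557 0.0286]
side green 830 [ 0.4244 -0.0053]
side blue 634 [0.4697 0.0238]
side blue 442 [0.4279 0.0685]
```

Yellow and green measure in place and upright at lid height. Blue next.

{"fn": "move_arm", "kwargs": {"steps": [0, 0, 0, -0.001, 0, -0.03, 1, 0, 0, 0, -0.001, 0, -0.06, 1, 0, 0, 0, -0.001, 0, -0.074, 1, 0, 0, 0, -0.001, 0, -0.08, 1, 0, 0, 0, -0.001, 0, -0.08, 1, 0, 0, 0, -0.001, 0, -0.08, -0.4, 0, 0, 0, -0.001, 0, -0.08, -0.6, 0, 0, 0, -0.001, 0, -0.08, -0.6, 0, 0, 0, -0.001, 0, -0.08, -0.6, 0, 0, 0, -0.001, 0, -0.08, -0.6]}}

```text
clock: 18.65
position: [0.4673, 0.0249, 0.0411]
ee_rot: [0.001, 0.761, 0.649, 0.001]
contact_force: [0.0, 0.8, 6.0]
width: 0.0431
gripper_force: 30.2
```

{"fn": "move_arm", "kwargs": {"steps": [0, 0, 0, 0, 0, 0, -0.6, 0, 0, 0, 0, 0, 0, -0.6, 0, 0, 0, 0, 0, 0.01, -0.6, 0, 0, 0, 0, 0, 0.02, -0.6, 0, 0, 0, 0, 0, 0.04, -0.6, 0, 0, 0, 0, 0, 0.06, -0.6, 0, 0, 0, 0, 0, 0.08, -0.6, 0, 0, 0, 0, 0, 0.08, -0.6, 0, 0, 0, 0, 0, 0.08, -0.6, 0, 0, 0, 0, 0, 0.08, -0.6]}}

```text
clock: 19.65
position: [0.4656, 0.025, 0.1193]
ee_rot: [-0.001, 0.761, 0.649, -0.001]
contact_force: [-0.6, 0.4, -1.4]
width: 0.0431
gripper_force: 31.0
```

{"fn": "move_arm", "kwargs": {"steps": [0, 0, 0, 0.02, -0.007, 0, -0.6, 0, 0, 0, 0.05, -0.019, 0, -0.6, 0, 0, 0, 0.085, -0.032, 0, -0.6, 0, 0, 0, 0.12, -0.045, 0, -0.6, 0, 0, 0, 0.15, -0.056, 0, -0.6, 0, 0, 0, 0.17, -0.064, 0, -0.6, 0, 0, 0, 0.179, -0.067, 0, -0.6, 0, 0, 0, 0.179, -0.067, 0, -0.6, 0, 0, 0, 0.179, -0.067, 0, -0.6, 0, 0, 0, 0.179, -0.067, 0, -0.6]}}

```text
clock: 20.65
position: [0.6439, -0.0414, 0.1198]
ee_rot: [-0.001, 0.761, 0.649, -0.001]
contact_force: [-0.3, 0.7, -1.8]
width: 0.0435
gripper_force: 31.1
```

{"fn": "move_arm", "kwargs": {"steps": [0, 0, 0, 0, 0, -0.02, -0.6, 0, 0, 0, 0, 0, -0.045, -0.6, 0, 0, 0, 0, 0, -0.06, -0.6, 0, 0, 0, 0, 0, -0.068, -0.6, 0, 0, 0, 0, 0, -0.073, -0.6, 0, 0, 0, 0, 0, -0.077, -0.6, 0, 0, 0, 0, 0, -0.079, -0.6, 0, 0, 0, 0, 0, -0.08, -0.6, 0, 0, 0, 0, 0, -0.081, -0.6, 0, 0, 0, 0, 0, -0.081, -0.6]}}

```text
clock: 21.65
position: [0.6457, -0.0421, 0.0394]
ee_rot: [0.0, 0.761, 0.649, 0.0]
contact_force: [-0.2, -0.6, -1.8]
width: 0.043
gripper_force: 31.1
```

{"fn": "move_arm", "kwargs": {"steps": [0, 0, 0, 0, 0, -0.0005, -0.6, 0, 0, 0, 0, 0, -0.001, -0.6, 0, 0, 0, 0, 0, -0.0013, -0.6, 0, 0, 0, 0, 0, -0.0016, -0.6, 0, 0, 0, 0, 0, -0.002, -0.6, 0, 0, 0, 0, 0, -0.002, -0.6, 0, 0, 0, 0, 0, -0.002, -0.6, 0, 0, 0, 0, 0, -0.002, -0.6, 0, 0, 0, 0, 0, -0.002, -0.6, 0, 0, 0, 0, 0, -0.002, -0.6]}}

```text
clock: 22.65
position: [0.6456, -0.0421, 0.0381]
ee_rot: [0.0, 0.761, 0.649, 0.0]
contact_force: [-1.2, 0.5, 4.7]
width: 0.0435
gripper_force: 31.8
```

{"fn": "move_arm", "kwargs": {"steps": [0, 0, 0, 0, 0, 0, 0.3, 0, 0, 0, 0, 0, 0, 1, 0, 0, 0, 0, 0, 0, 1, 0, 0, 0, 0, 0, 0, 1, 0, 0, 0, 0, 0, 0, 1, 0, 0, 0, 0, 0, 0.01, 1, 0, 0, 0, 0, 0, 0.03, 1, 0, 0, 0, 0, 0, 0.06, 1, 0, 0, 0, 0, 0, 0.083, 1, 0, 0, 0, 0, 0, 0.083, 1]}}

```text
clock: 23.65
position: [0.6482, -0.0425, 0.1248]
ee_rot: [0.003, 0.761, 0.649, 0.003]
contact_force: [-0.1, -0.1, -1.2]
width: 0.0857
gripper_force: 0.0
```

{"fn": "move_arm", "kwargs": {"steps": [0, 0, 0, -0.02, 0.017, 0, 1, 0, 0, 0, -0.05, 0.042, 0, 1, 0, 0, 0, -0.08, 0.067, 0, 1, 0, 0, 0, -0.11, 0.092, 0, 1, 0, 0, 0, -0.14, 0.117, 0, 1, 0, 0, 0, -0.16, 0.133, 0, 1, 0, 0, 0, -0.169, 0.141, 0, 1, 0, 0, 0, -0.169, 0.141, 0, 1, 0, 0, 0, -0.169, 0.141, 0, 1, 0, 0, 0, -0.169, 0.141, 0, 1]}}

```text
clock: 24.65
position: [0.4781, 0.0982, 0.1202]
ee_rot: [0.001, 0.761, 0.649, 0.0]
contact_force: [-0.5, 0.1, 0.7]
width: 0.0852
gripper_force: 0.0
```

```bash
python3 - <<'E'
from h import *
a=manip.get_image("scene")["pixels"]; b=manip.get_image("wrist")
u,v=proj(b,np.array([.477,.099,.057])); cv2.circle(b["pixels"],(int(u),int(v)),3,(255,255,255),-1)
cv2.imwrite("pics/s4.png",np.hstack([cv2.resize(a[140:310,130:380],None,fx=1.6,fy=1.6),cv2.resize(b["pixels"],(362,272))]))
print(manip.get_state()["position"])
E
```

```text
[0.47769819 0.09823804 0.12002643]
```

View pics/s4.png

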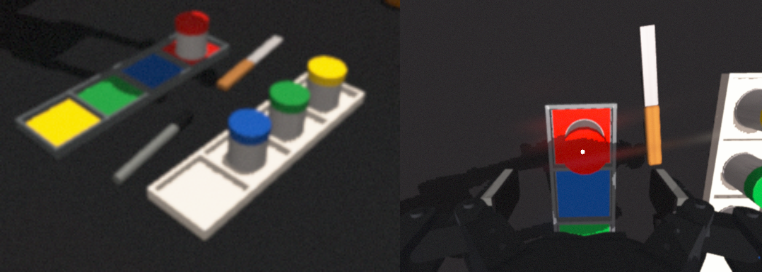

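Yellow, green and blue stand upright in their bays. The predicted point sits on the red lid's centre, in the right panel near (583,152).

{"fn": "move_arm", "kwargs": {"steps": [0, 0, 0, -0.001, 0.001, -0.03, 1, 0, 0, 0, -0.001, 0.001, -0.06, 1, 0, 0, 0, -0.001, 0.001, -0.074, 1, 0, 0, 0, -0.001, 0.001, -0.08, 1, 0, 0, 0, -0.001, 0.001, -0.08, 1, 0, 0, 0, -0.001, 0.001, -0.08, -0.4, 0, 0, 0, -0.001, 0.001, -0.08, -0.6, 0, 0, 0, -0.001, 0.001, -0.08, -0.6, 0, 0, 0, -0.001, 0.001, -0.08, -0.6, 0, 0, 0, -0.001, 0.001, -0.08, -0.6]}}

```text
clock: 25.75
position: [0.4765, 0.0999, 0.0412]
ee_rot: [0.001, 0.761, 0.649, 0.001]
contact_force: [0.7, -0.3, 6.7]
width: 0.0428
gripper_force: 30.4
```

{"fn": "move_arm", "kwargs": {"steps": [0, 0, 0, 0, 0, 0, -0.6, 0, 0, 0, 0, 0, 0, -0.6, 0, 0, 0, 0, 0, 0.01, -0.6, 0, 0, 0, 0, 0, 0.02, -0.6, 0, 0, 0, 0, 0, 0.04, -0.6, 0, 0, 0, 0, 0, 0.06, -0.6, 0, 0, 0, 0, 0, 0.08, -0.6, 0, 0, 0, 0, 0, 0.08, -0.6, 0, 0, 0, 0, 0, 0.08, -0.6, 0, 0, 0, 0, 0, 0.08, -0.6]}}

```text
clock: 26.75
position: [0.4746, 0.0999, 0.1193]
ee_rot: [-0.001, 0.761, 0.649, -0.001]
contact_force: [-0.2, -0.1, -1.6]
width: 0.043
gripper_force: 30.9
```

{"fn": "move_arm", "kwargs": {"steps": [0, 0, 0, 0.015, -0.02, 0, -0.6, 0, 0, 0, 0.038, -0.051, 0, -0.6, 0, 0, 0, 0.065, -0.087, 0, -0.6, 0, 0, 0, 0.092, -0.123, 0, -0.6, 0, 0, 0, 0.119, -0.159, 0, -0.6, 0, 0, 0, 0.145, -0.194, 0, -0.6, 0, 0, 0, 0.157, -0.21, 0, -0.6, 0, 0, 0, 0.159, -0.213, 0, -0.6, 0, 0, 0, 0.159, -0.213, 0, -0.6, 0, 0, 0, 0.159, -0.213, 0, -0.6]}}

```text
clock: 27.75
position: [0.633, -0.1117, 0.1192]
ee_rot: [-0.001, 0.761, 0.649, -0.001]
contact_force: [0.0, 0.3, -0.8]
width: 0.0431
gripper_force: 31.0
```

{"fn": "move_arm", "kwargs": {"steps": [0, 0, 0, 0, 0, -0.02, -0.6, 0, 0, 0, 0, 0, -0.045, -0.6, 0, 0, 0, 0, 0, -0.06, -0.6, 0, 0, 0, 0, 0, -0.068, -0.6, 0, 0, 0, 0, 0, -0.073, -0.6, 0, 0, 0, 0, 0, -0.077, -0.6, 0, 0, 0, 0, 0, -0.079, -0.6, 0, 0, 0, 0, 0, -0.08, -0.6, 0, 0, 0, 0, 0, -0.081, -0.6, 0, 0, 0, 0, 0, -0.081, -0.6]}}

```text
clock: 28.75
position: [0.6347, -0.1132, 0.0394]
ee_rot: [0.0, 0.761, 0.649, 0.0]
contact_force: [-0.2, -0.8, -1.0]
width: 0.0431
gripper_force: 31.0
```

{"fn": "move_arm", "kwargs": {"steps": [0, 0, 0, 0, 0, -0.0005, -0.6, 0, 0, 0, 0, 0, -0.001, -0.6, 0, 0, 0, 0, 0, -0.0013, -0.6, 0, 0, 0, 0, 0, -0.0016, -0.6, 0, 0, 0, 0, 0, -0.002, -0.6, 0, 0, 0, 0, 0, -0.002, -0.6, 0, 0, 0, 0, 0, -0.002, -0.6, 0, 0, 0, 0, 0, -0.002, -0.6, 0, 0, 0, 0, 0, -0.002, -0.6, 0, 0, 0, 0, 0, -0.002, -0.6]}}

```text
clock: 29.75
position: [0.6346, -0.1132, 0.0382]
ee_rot: [0.0, 0.761, 0.649, 0.0]
contact_force: [-2.0, -0.0, 6.6]
width: 0.043
gripper_force: 31.7
```

Floor contact. Release, lift, retreat.

{"fn": "move_arm", "kwargs": {"steps": [0, 0, 0, 0, 0, 0, 0.3, 0, 0, 0, 0, 0, 0, 1, 0, 0, 0, 0, 0, 0, 1, 0, 0, 0, 0, 0, 0, 1, 0, 0, 0, 0, 0, 0, 1, 0, 0, 0, 0, 0, 0.01, 1, 0, 0, 0, 0, 0, 0.03, 1, 0, 0, 0, 0, 0, 0.06, 1, 0, 0, 0, 0, 0, 0.09, 1, 0, 0, 0, 0, 0, 0.12, 1]}}

```text
clock: 30.75
position: [0.6345, -0.1131, 0.159]
ee_rot: [0.0, 0.761, 0.649, 0.0]
contact_force: [0.2, 0.2, -0.5]
width: 0.0855
gripper_force: 0.0
```

{"fn": "move_arm", "kwargs": {"steps": [0, 0, 0, -0.02, -0.01, 0.02, 1, 0, 0, 0, -0.06, -0.02, 0.04, 1, 0, 0, 0, -0.1, -0.03, 0.05, 1, 0, 0, 0, -0.14, -0.04, 0.06, 1, 0, 0, 0, -0.17, -0.05, 0.06, 1, 0, 0, 0, -0.18, -0.05, 0.06, 1, 0, 0, 0, -0.18, -0.05, 0.06, 1, 0, 0, 0, -0.18, -0.05, 0.06, 1, 0, 0, 0, -0.18, -0.05, 0.06, 1, 0, 0, 0, -0.18, -0.05, 0.06, 1]}}

```text
clock: 31.75
position: [0.4556, -0.1629, 0.2168]
ee_rot: [-0.0, 0.761, 0.649, 0.0]
contact_force: [0.5, 0.0, 0.8]
width: 0.0851
gripper_force: 0.0
```

```bash
python3 - <<'E'
from h import *
a=manip.get_image("scene")["pixels"]; b=manip.get_image("side")["pixels"]
cv2.imwrite("pics/s5.png",np.hstack([cv2.resize(a[140:310,130:380],None,fx=1.5,fy=1.5),cv2.resize(b[110:280,100:350],None,fx=1.5,fy=1.5)]))
print(manip.get_state()["position"])
E
```

```text
[ 0.4552314  -0.1628937   0.21676004]
```

View pics/s5.png

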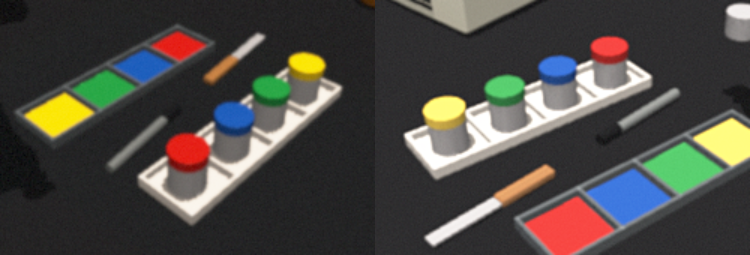

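All four tins are upright in the white rack, one per bay, in the reverse of the mat order.

```bash
python3 -c "
from rig import manip
print(manip.sign_off())"
```

```text
the job is handed in; nothing more can be done
None
```

All four tins are upright in the white rack in reverse order (from the left: yellow, green, blue, red), and I handed the job in at about 32 s; sign-off returned no verdict.

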